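# Clamp a resin engine block in the quick-release vise

## Robot

A 6-joint arm with a two-finger parallel gripper is mounted at the origin on the work surface. World frame = base frame: x ahead of the robot, y to its left, z up, the work surface at z = 0. Lengths are in m, angles in rad, forces in N, time in s.
With the tool pointing down it reaches from about 0.325 to 1 m from the base axis. Payload 5.1 kg.
Tool frame: the origin (TCP) lies on the centre line of the jaws, within the pads' length; the fingertips stand 22 mm ahead of it and the grasp point (between the pads) lies 3 mm ahead of it (tip_extent is the distance from the TCP to the fingertips, in m); z points along the fingers, y is the direction in which the jaws open and shut (so a half turn about z gives the same grasp; the last joint's range is limited). The gripper opens to 85 mm and grips with 20 to 120 N. Pads are 22 mm wide; open, the fingers measure 114 mm over their backs; the gripper's body (76 mm by 85 mm) begins 54 mm behind the grasp point. The pads swing forward as they close: fully open they stand 13 mm farther back than shut.
Start: joints at [1.241, 0.124, 1.65, -0, 1.367, -0.083], TCP at [0.159, 0.63, 0.253] pointing down, gripper open.
Joint ranges: [-2.61, 2.61], [-1.02, 2.33], [0.03, 2.71], [-1.35, 4.49], [0.32, 2.68], [-2.91, 2.91]. Speed limits (rad/s): [2.57, 2.57, 3.14, 3.14, 3.14, 3.14].

## Interface

Orientations are given as a unit quaternion [w, x, y, z].
In Python, from bench import get_obs, read_camera, hand_in, tip_extent gives the robot as it stands. The module is installed in compiled form; this text tells all that it offers.
- The arm moves only by the tool send_rows, never from a script. Its argument "commands" is a list of rows, each an object of numbers: "dx", "dy", "dz": the shift along the tool's x, y, z in m; "rx", "ry", "rz": the turn, a rotation vector about the tool's x, y, z in rad. In form: [{"dx": .., "dy": .., "dz": .., "rx": .., "ry": .., "rz": ..}, ...]. A call has 1 to 10 rows; each row is the pose to reach, as a shift and turn from the pose measured when the call began, along the tool's axes at that moment; what a row does not reach only later rows make up. A row lasts 1/8 s, in which the tool goes at most 62.5 mm and 10.7 degrees, less where a joint would pass 70% of its speed; a pose out of reach is approached as far as the arm can. A call with a gripper value outside its range is refused whole. "gripper" is the closure, from 0 (fully open) to 1 (shut), set as the call begins (left out, the last holds). The fingers move at their own pace and stop on an object; the grip force is fixed at half the most. Time passes only in rows, so rows that repeat a pose let the fingers close. It gives the time, the measured TCP pose, the force and the opening at its end, in the units of the state.
- get_obs(): the state, without advancing time (a new reading comes with each control period).
- read_camera(name): name is "scene" or "side" or "wrist"; returns a dict with "color" (400x640x3 uint8, red, green, blue), "range_z" (400x640 float32, m along the optical axis (not along the pixel's ray), 0 where there is no reading), "K" (3x3 intrinsics, pixels), "k1" (the pictures are not rectified: a ray, as slopes to the right and down, at radius r is drawn at 1 + k1 r^2 times it, then the intrinsics apply), "R" (3x3) and "t" (3): a world point X has camera coordinates R X + t. Camera axes: x right, y down, z forward; pixel columns grow to the right and rows downward; lengths in m; the calibration is good to about 2 mm. A picture is of the moment at which its call begins.
- hand_in(): hands the job in, once; it reports no verdict.
The state is a dict: "time_s": time; "joint_positions": joint angles; "joint_velocities": joint speeds; "effort": joint torques, N m; "tool_pos": TCP position; "orientation": TCP orientation; "wrist_force": force on the tool from outside, world axes, zero at the start; "torque": the same for the moment, N m; "opening": opening from 0.0 (shut) to 1.0 (fully open).
Only numpy, scipy, OpenCV 4.12 (cv2) and the standard library are available. Lean on these libraries where they do the work, as an engineer would, in place of code of your own. Each camera call takes 0.05 s, during which the arm holds its last target.

## Task

Clamp the resin engine block, which is standing loose on the guide rods of the vise, so it can be drilled: hold the red quick-release lever down and slide the moving jaw gently up until the block is against both jaws, let the lever up, then turn the spoked handle clockwise until the block is held firmly, without cracking it. Keep the block upright on the rods, treat the vise gently, leave the airbrush, paint cup and thinner bottle where they are, and let go of everything at the end.

Things in the scene. Friction and masses are not known exactly. Their poses are not given: they have to be found in the camera images.
- vise: Dark grey-green bench vise bolted to the desk, foot 130 x 175 x 12 mm, jaws 100 mm wide. Origin on the desk under the screw axis. Its +y axis is the closing direction (along the screw, from handle to fixed jaw), +x runs along the jaw width, z up. Two steel guide rods, 14 mm thick, at x = -27 and +27 mm, tops at z = 81 mm, and the dark screw between them (axis z = 72 mm) travel with the moving jaw.
- fixed_face (a point): Centre of the fixed jaw's black rubber face (90 x 36 mm, z from 82 to 118 mm), 30 mm from the vise's origin along its +y; fixed with the vise. Inside this jaw a half-nut can catch the screw thread every 4 mm. While the lever is up the half-nut locks the moving jaw, which then moves only as the screw turns, 12 mm per turn.
- jaw: Moving jaw, 100 mm wide, 30 mm thick along y, top at 118 mm, with a black rubber face. Origin at desk height under the middle of the rubber face (at y = 0); axes as the vise's. With the lever down it slides along +y against about 2.5 N of friction.
- jaw_front (a point): Point on the moving jaw's flat front face (30 mm before its rubber face), middle of its width, 108 mm high. The face is free above the lever, from about 98 to 118 mm high: fingers that stand on the pressed lever push the jaw here, in the vise's +y. The spokes turn in a plane 57 mm in front of this face; there is room for closed fingers between.
- lever (a joint): Red quick-release lever, in rad: 0 up (screw in the half-nut, jaw locked), 0.26 fully pressed, at a stop. Above about 0.17 its tail has lifted the screw clear and the jaw slides. About 4 N on the paddle's middle starts it, about 6 N holds it fully down. Let go, it springs up to 0, or waits at about 0.12 on a thread crest and drops to 0 as the screw is turned.
- lever_pad (a point): Point on top of the red lever's paddle, middle of its 36 mm width, 17 mm in front of the jaw's front face; moves with the lever. The paddle, 6 mm thick, sticks out 32 mm from the front face, slopes up outwards (0.26 rad) at rest and lies level, its top at z = 92 mm, when fully pressed.
- screw (a joint): Turn of screw and handle in rad, growing clockwise as seen from the handle end (tightening; range -0.2 to 11). At value q the four spokes point to the angles k*pi/2 - q, counted from the vise's +x axis towards up: tightening moves the spokes on the vise's +x side down. It stays where it is left (a clamp above 130 N eases back to that). Tightness is judged by feel.
- hub (a point): Centre of the four-spoke handle, on the screw axis (z = 72 mm, up to 5 mm higher while the lever is not at 0), in the plane of the spokes, 87 mm in front of the jaw's rubber face; moves with the jaw. Each steel spoke is 8 mm thick and ends in a black ball of 16 mm diameter centred 45 mm from the axis: press a ball down from above to turn the handle.
- ball (a point): Centre of the black ball on one of the four spokes (at angle -q), 45 mm from the screw axis. Pushed square to the spoke, while it moves, a ball takes about 5.5 N (0.25 N m) when the screw runs free, 7 N (0.33 N m) at a 40 N clamp, 10 N (0.44 N m) at a good 100 N and 13 N (0.6 N m) at 180 N. From first touch to 100 N is about a twelfth of a turn; before, up to half a turn of slack.
- block: Tan cast-resin engine block of a kit, 64 mm along x, 36 mm along y, 46 mm high (details to 51 mm), about 120 g, standing on the guide rods, 3 to 12 mm from the fixed jaw; origin at its underside's centre. Its 64 mm sides face the jaws. A firm hold is about 100 N (40 N the least); it cracks above 180 N. While the lever is down do not shove it with more than 30 N.
- airbrush: Bystander: matte black airbrush, 153 mm long, clipped in a chrome cradle with a foot of 90 x 70 mm, about 116 mm high; origin under the foot's centre.
- paint_cup: Bystander: clear plastic paint cup, 54 mm wide, 42 mm high; origin under its centre.
- thinner: Bystander: blue glass thinner bottle with a black cap, 52 mm wide, 115 mm high; origin under its centre.
There are look-alikes about, which are no part of the job. Leave any green or pink look-alike of the block alone.

How it is judged:
On the way, in this order (a step that is already met when the one before it is completed fails the run):
1. with the release lever held down, the moving jaw is slid up against the block (value of joint lever above 0.17 rad and contact force between jaw and block above 2 N and y of block in the frame of jaw below 0.0195 m and y of block in the frame of vise above 0.006 m), for 0.1 s.
2. the lever is let up with the jaw still within a few millimetres of the block (value of joint lever below 0.155 rad and y of block in the frame of jaw below 0.025 m), for 0.1 s.
3. the screw is turned until the jaws hold the block with more than 40 N, the half-nut engaged (value of joint lever below 0.06 rad and contact force between jaw and block between 40 and 180 N and y of block in the frame of vise between 0.006 and 0.018 m and z of block in the frame of vise below 0.086 m and angle between block's own z axis and vertical below 0.08 rad), for 0.3 s.
At the end, for the whole second after the job is handed in: The lever is up (below 0.06 rad), the jaws clamp the block with 40 to 180 N against the fixed jaw (its centre 6 to 18 mm ahead of the vise's origin along y), it stands upright (within 0.08 rad) on the rods (its underside less than 86 mm high), and block and screw are at rest (all of step 3 and linear speed of block below 0.01 m/s and velocity of joint screw below 0.05 rad/s); the robot touches nothing.
It fails at once if the block is squeezed with more than 180 N (it cracks) (contact force between jaw and block above 180 N).
It fails at once if the jaw is shoved onto the block with more than 30 N while the lever is down (value of joint lever above 0.155 rad and contact force between jaw and block above 30 N).
It fails at once if the fingers bear on the vise with more than 40 N (contact force between the fingers and vise above 40 N).
It fails at once if the block is tipped over or lifted off the rods (angle between block's own z axis and vertical above 0.3 rad or z of block in the frame of vise above 0.1 m or z of block in the frame of vise below 0.07 m).
It fails at once if the airbrush, the paint cup or the thinner bottle is moved by more than 15 mm (distance of any of airbrush, paint_cup, thinner from where it was at the start of the episode above 0.015 m).
It also fails if it takes over 61 s, if anything falls off the work surface, if the arm or the gripper's body presses on something with over 40 N, if the wrist force passes 120 N, or if a joint passes its speed limit or range.

## Working session

There is one attempt and no reset: what is moved stays moved. The work goes in short steps, Python scripts to look and compute and a tool call to move; the robot and the scene stay as the last step left them, time stands still between calls to the robot, and variables do not carry over. Pictures are saved under pics/ and viewed, and the job is handed in when it is done.

Besides the shell and the picture viewer there is one more tool, called as name(argument=value, ...), one argument or row to a line, values as JSON. send_rows: Moves the arm, as the interface text tells. Its arguments: {"type":"object","properties":{"commands":{"type":"array"},"gripper":{"type":"number"}},"required":["commands"]}

```bash
mkdir -p pics; cat > h.py <<'E'
import numpy as np, cv2
from bench import get_obs, read_camera
def snap(name,fn):
    d=read_camera(name); np.savez(''+fn+'.npz',**{k:np.asarray(v) for k,v in d.items()})
    cv2.imwrite('pics/'+fn+'.png',d['color'][:,:,::-1]); return d
def load(fn): return dict(np.load(''+fn+'.npz'))
def cloud(d):
    K=d['K'];k1=float(d['k1']);u,v=np.meshgrid(np.arange(640.),np.arange(400.))
    xd=(u-K[0,2])/K[0,0];yd=(v-K[1,2])/K[1,1];x,y=xd.copy(),yd.copy()
    for _ in range(15):
        f=1+k1*(x*x+y*y);x=xd/f;y=yd/f
    z=d['range_z'];P=np.stack([x*z,y*z,z],-1)
    W=(P-d['t'])@d['R'];W[z<=0]=np.nan;return W
def proj(d,X):
    X=np.atleast_2d(X);c=X@d['R'].T+d['t'];x=c[:,0]/c[:,2];y=c[:,1]/c[:,2];f=1+float(d['k1'])*(x*x+y*y)
    return np.stack([x*f*d['K'][0,0]+d['K'][0,2],y*f*d['K'][1,1]+d['K'][1,2]],-1)
E
python3 - <<'E'
from h import *
for n in ['scene','side','wrist']:
    d=snap(n,n+'0'); print(n,d['t'],(-d['R'].T@d['t']).round(3),d['R'][2].round(2))
o=get_obs();print({k:np.round(v,3) for k,v in o.items()})
import bench;print(bench.tip_extent)
E
```

```text
scene [-0.01884183 -0.25614527  1.33647979] [1.216 0.19  0.58 ] [-0.8  -0.11 -0.59]
side [-0.35030012  0.31732525  0.61750511] [ 0.146 -0.42   0.638] [ 0.43  0.62 -0.66]
wrist [-0.64789448 -0.04275131  0.38205323] [0.077 0.65  0.373] [ 0.31 -0.08 -0.95]
{'time_s': np.float64(0.15), 'joint_positions': array([ 1.241,  0.124,  1.651, -0.   ,  1.368, -0.083]), 'joint_velocities': array([ 0.002, -0.002, -0.002, -0.   ,  0.002, -0.001]), 'effort': array([ 0.0000e+00, -4.2422e+01, -3.6602e+01, -0.0000e+00,  5.0000e-03,
        0.0000e+00]), 'tool_pos': array([0.159, 0.63 , 0.252]), 'orientation': array([-0.   ,  0.123,  0.992, -0.001]), 'wrist_force': array([-0.265, -0.005,  0.001]), 'torque': array([-0.002, -0.007, -0.01 ]), 'opening': np.float64(1.001)}
0.022
```

View pics/scene0.png

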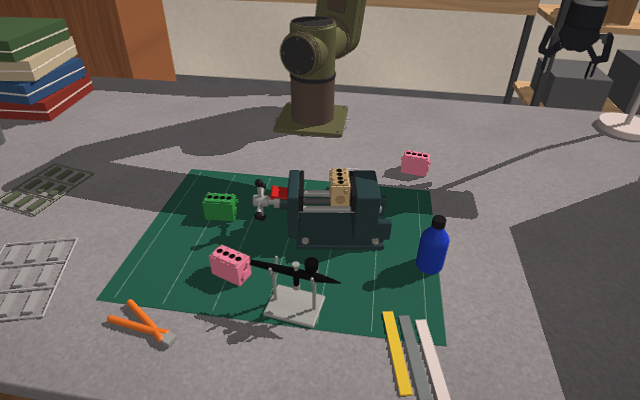

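View pics/side0.png

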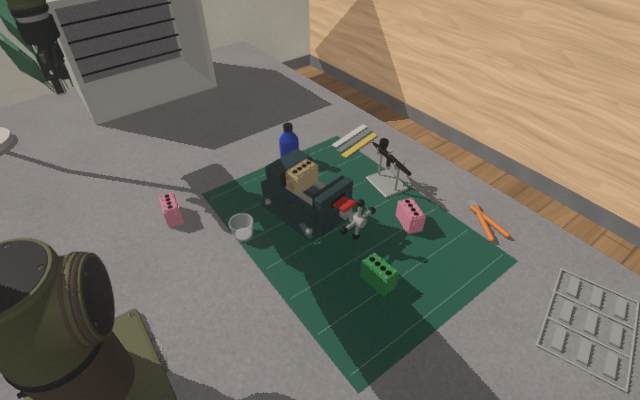

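View pics/wrist0.png

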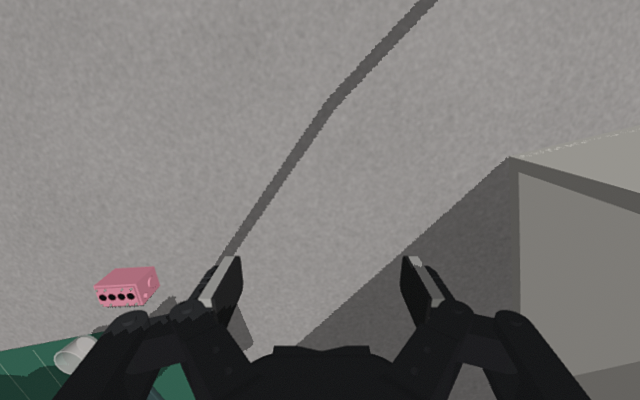

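The scene picture shows the vise at (335,210), the tan block in it at (340,187), the lever at (279,192) and the handle at (262,200). In the side view these are block (301,176), lever (344,206) and handle (357,219). The candidates for the block are tan (340,187), green (220,207), pink (230,265) and pink (416,163). Only the tan one stands on the rods, so that is the one meant. Next I enlarge it and measure.

```bash
python3 - <<'E'
from h import *
a=cv2.imread('pics/side0.png')[125:245,235:395];b=cv2.imread('pics/scene0.png')[150:260,240:400]
cv2.imwrite('pics/crop_side.png',cv2.resize(a,None,fx=5,fy=5,interpolation=cv2.INTER_CUBIC))
cv2.imwrite('pics/crop_scene.png',cv2.resize(b,None,fx=5,fy=5,interpolation=cv2.INTER_CUBIC))
for n,r in (('side0',(125,245,235,395)),('scene0',(150,260,240,400))):
    d=load(n);W=cloud(d)[r[0]:r[1],r[2]:r[3]].reshape(-1,3);C=d['color'][r[0]:r[1],r[2]:r[3]].reshape(-1,3).astype(int)
    m=(W[:,2]>.110)&(W[:,2]<.125);P=W[m];print(n,m.sum(),P.min(0),P.max(0),np.median(P,0))
    rect=cv2.minAreaRect(P[:,:2].astype(np.float32));print('jawtops',rect)
    red=(C[:,0]>130)&(C[:,1]<60)&(C[:,2]<60);print('red',red.sum(),np.nanmedian(W[red],0),np.nanmin(W[red],0),np.nanmax(W[red],0))
    tan=(C[:,0]>130)&(C[:,1]>100)&(C[:,0]-C[:,2]>40)&(W[:,2]>.119);Q=W[tan];print('tan',tan.sum(),np.median(Q,0),Q.max(0));print(cv2.minAreaRect(Q[:,:2].astype(np.float32)))
E
```

```text
side0 1486 [ 0.45660801 -0.02824853  0.11001641] [0.7508722  0.324959   0.12494627] [0.51584693 0.11930723 0.11821606]
jawtops ((0.5669749975204468, 0.1395876556634903), (0.26944035291671753, 0.2708865702152252), 37.24156188964844)
red 79 [0.5352927  0.00860982 0.09896167] [0.5181666  0.0006398  0.09637525] [0.55342802 0.01865061 0.10266973]
tan 166 [0.49894888 0.12877679 0.1303543 ] [0.53941292 0.1514983  0.13264123]
((0.5090331435203552, 0.1320599615573883), (0.06169703230261803, 0.03338264301419258), 9.950618743896484)
scene0 1530 [ 0.46004959 -0.02845678  0.11002792] [0.73807577 0.21554031 0.12499844] [0.53570825 0.16044526 0.11736916]
jawtops ((0.5710011124610901, 0.13309843838214874), (0.2538287043571472, 0.23800650238990784), 35.65989303588867)
red 85 [0.54100741 0.0101895  0.09776899] [ 5.22352926e-01 -3.25868857e-04  9.44167365e-02] [0.55755837 0.03257191 0.101465  ]
tan 230 [0.51961556 0.1366499  0.12906169] [0.5469945  0.15548693 0.13290173]
((0.515438437461853, 0.13342241942882538), (0.06807827949523926, 0.03595611825585365), 10.261311531066895)
```

View pics/crop_side.png

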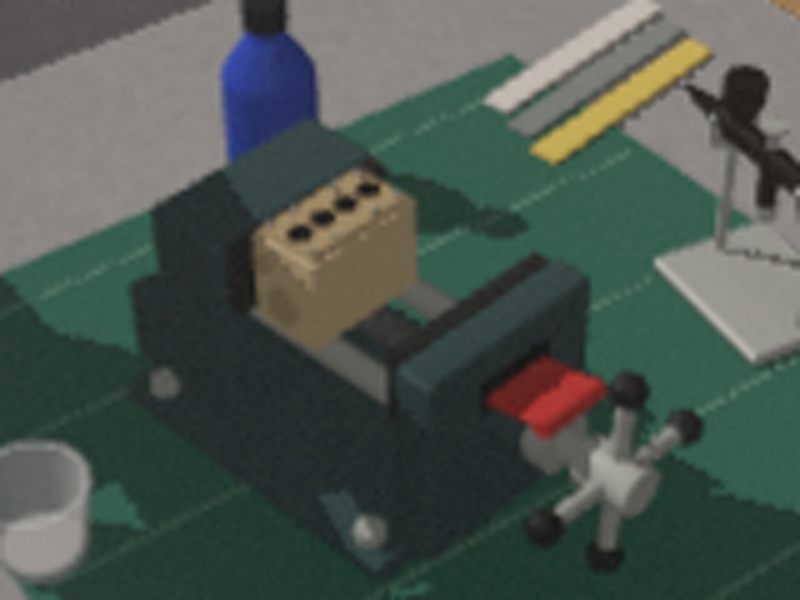

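View pics/crop_scene.png

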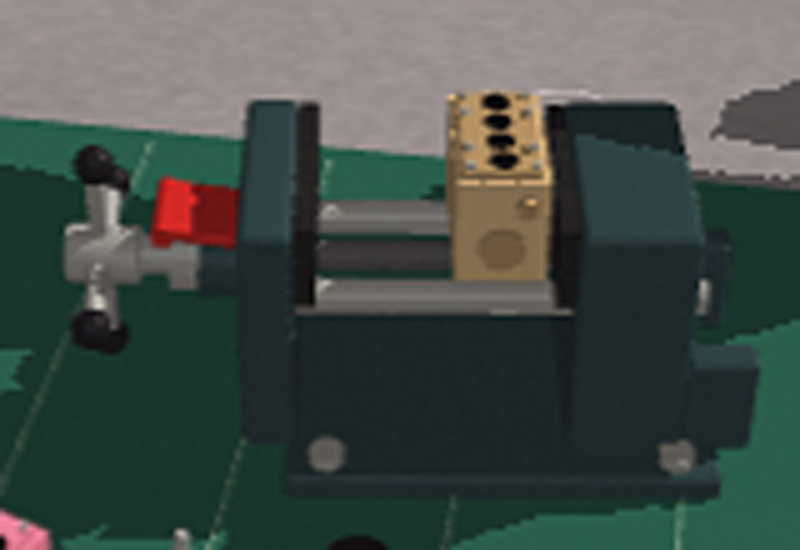

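The tan block stands upright on the rods near the fixed jaw. The crops confirm the lever, the jaw and the four spokes. Next I fit the vise pose.

```bash
python3 - <<'E'
from h import *
for n,r in (('side0',(125,245,235,395)),('scene0',(150,260,240,400))):
    d=load(n);W=cloud(d)[r[0]:r[1],r[2]:r[3]].reshape(-1,3);C=d['color'][r[0]:r[1],r[2]:r[3]].reshape(-1,3).astype(int)
    dark=C.sum(1)<230
    for lo,hi,nm in ((.0,.085,'moving'),(.12,.26,'fixed')):
        m=(abs(W[:,2]-.118)<.004)&(W[:,1]>lo)&(W[:,1]<hi)&(W[:,0]>.4)&(W[:,0]<.62)&(C[:,0]<110)
        P=W[m];print(n,nm,m.sum(),cv2.minAreaRect(P[:,:2].astype(np.float32)),P[:,2].mean().round(4))
        c=np.linalg.svd(P[:,:2]-P[:,:2].mean(0))[2][0];print(' dir',np.degrees(np.arctan2(c[1],c[0])))
    m=(W[:,1]<-.02)&(W[:,1]>-.07)&(W[:,2]>.02)&(abs(W[:,0]-.54)<.08);P=W[m];print('handle',m.sum(),np.median(P,0),P.min(0),P.max(0))
E
```

```text
side0 moving 504 ((0.5287025570869446, 0.05071044713258743), (0.10029423981904984, 0.0331980399787426), 8.633941650390625) 0.118
 dir -171.6593952819124
side0 fixed 593 ((0.5112874507904053, 0.16387641429901123), (0.100647933781147, 0.09451855719089508), 7.202987194061279) 0.1185
 dir -167.70839295300928
handle 354 [ 0.53614528 -0.02626232  0.08071045] [ 0.48873005 -0.03629689  0.02759591] [ 0.58708315 -0.02004143  0.12945628]
scene0 moving 421 ((0.5338107943534851, 0.04942779242992401), (0.09781920164823532, 0.029777705669403076), 8.428627967834473) 0.1171
 dir 8.610425631799446
scene0 fixed 789 ((0.5127814412117004, 0.1769762635231018), (0.10130195319652557, 0.0701197013258934), 4.743249893188477) 0.1175
 dir 8.944886645736633
handle 178 [ 0.54961262 -0.02405405  0.08185739] [ 0.49456617 -0.03556517  0.02409627] [ 0.59312585 -0.02001611  0.12692478]
```

send_rows(
  commands=[
    {"dx":-0.515,"dy":-0.502,"dz":0.01,"rz":1.178},
    {"dx":-0.515,"dy":-0.502,"dz":0.01,"rz":1.178},
    {"dx":-0.515,"dy":-0.502,"dz":0.01,"rz":1.178},
    {"dx":-0.515,"dy":-0.502,"dz":0.01,"rz":1.178},
    {"dx":-0.515,"dy":-0.502,"dz":0.01,"rz":1.178},
    {"dx":-0.515,"dy":-0.502,"dz":0.01,"rz":1.178},
    {"dx":-0.515,"dy":-0.502,"dz":0.01,"rz":1.178},
    {"dx":-0.515,"dy":-0.502,"dz":0.01,"rz":1.178},
    {"dx":-0.515,"dy":-0.502,"dz":0.01,"rz":1.178},
    {"dx":-0.515,"dy":-0.502,"dz":0.01,"rz":1.178},
  ],
  gripper=1.0,
)

```text
invalid input at $.commands[0]: expected keys dx, dy, dz, rx, ry, rz
```

send_rows(
  commands=[
    {"dx":-0.515,"dy":-0.502,"dz":0.01,"rx":0,"ry":0,"rz":1.178},
    {"dx":-0.515,"dy":-0.502,"dz":0.01,"rx":0,"ry":0,"rz":1.178},
    {"dx":-0.515,"dy":-0.502,"dz":0.01,"rx":0,"ry":0,"rz":1.178},
    {"dx":-0.515,"dy":-0.502,"dz":0.01,"rx":0,"ry":0,"rz":1.178},
    {"dx":-0.515,"dy":-0.502,"dz":0.01,"rx":0,"ry":0,"rz":1.178},
    {"dx":-0.515,"dy":-0.502,"dz":0.01,"rx":0,"ry":0,"rz":1.178},
    {"dx":-0.515,"dy":-0.502,"dz":0.01,"rx":0,"ry":0,"rz":1.178},
    {"dx":-0.515,"dy":-0.502,"dz":0.01,"rx":0,"ry":0,"rz":1.178},
    {"dx":-0.515,"dy":-0.502,"dz":0.01,"rx":0,"ry":0,"rz":1.178},
    {"dx":-0.515,"dy":-0.502,"dz":0.01,"rx":0,"ry":0,"rz":1.178},
  ],
  gripper=1.0,
)

```text
time_s: 1.4
tool_pos: [0.4865, 0.0958, 0.2444]
orientation: [0.0, 0.654, 0.757, -0.001]
wrist_force: [-0.2, -0.0, -0.7]
opening: 0.005
```

```bash
python3 - <<'E'
from h import *
snap('wrist','wrist1')
W=cloud(load('side0'));C=load('side0')['color'].astype(int)
print('airbrush px',W[145:190:8,385],W[185,395])
E
```

```text
airbrush px [[0.73588103 0.105051   0.11052989]
 [0.73308985 0.09935736 0.09141607]
 [0.80250091 0.15703442 0.00198105]
 [0.77732948 0.13125929 0.00189129]
 [0.74697455 0.10117654 0.00854764]
 [       nan        nan        nan]] [0.72967311 0.05086522 0.02402307]
```

View pics/wrist1.png

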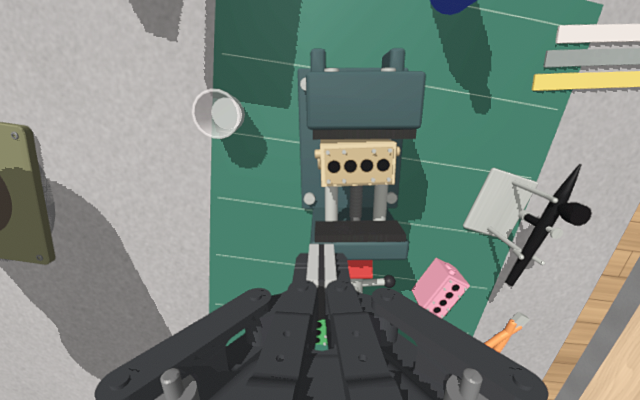

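The overhead view shows the fixed jaw at (365,97), the block at (358,165), the moving jaw at (360,240), the lever at (360,270) and one ball at (390,281). The airbrush, to the right at (540,215), is well clear.

```bash
python3 - <<'E'
from h import *
d=load('wrist1');W=cloud(d);C=d['color'].astype(int)
def sel(r,c,zl,zh,extra=None):
    m=np.zeros((400,640),bool);m[r[0]:r[1],c[0]:c[1]]=1;m&=(W[...,2]>zl)&(W[...,2]<zh)
    if extra is not None:m&=extra
    return W[m]
def rep(n,P):
    r=cv2.minAreaRect(P[:,:2].astype(np.float32));c=np.linalg.svd(P[:,:2]-P[:,:2].mean(0))[2][0]
    print(n,len(P),np.round(r[0],4),np.round(r[1],4),round(r[2],2),'pca',round(np.degrees(np.arctan(c[1]/c[0])),2),P[:,2].mean().round(4)); return r
rep('fixed',sel((60,145),(295,435),.113,.123,C[...,0]<110))
rep('moving',sel((205,265),(345,420),.113,.123,C[...,0]<110))
rep('movingall',sel((205,243),(300,420),.113,.123,C[...,0]<110))
t=(C[...,0]>120)&(C[...,0]-C[...,2]>30)
rep('block',sel((135,190),(305,405),.12,.14,t))
red=(C[...,0]>130)&(C[...,1]<70)&(C[...,2]<70)
P=sel((250,300),(330,400),.07,.12,red);rep('red',P);print(P.min(0),P.max(0))
# columns profile through vise x at px col 375
for v in range(120,300,6): print(v,W[v,378].round(4),C[v,378])
E
```

```text
fixed 7816 [0.5103 0.183 ] [0.1001 0.0551] 8.65 pca 8.76 0.1179
moving 1706 [0.548  0.0541] [0.0645 0.0302] 8.63 pca 7.38 0.1178
movingall 955 [0.5295 0.061 ] [0.097 0.011] 8.55 pca 8.93 0.1175
block 2513 [0.5117 0.134 ] [0.0727 0.0367] 10.76 pca 10.54 0.1291
red 190 [0.542 0.008] [0.0256 0.037 ] 10.54 pca -1.56 0.0972
[ 0.52646909 -0.00916418  0.07895729] [0.55530901 0.02629737 0.10015716]
120 [0.5232 0.1733 0.1177] [ 76  99 100]
126 [0.5245 0.1684 0.1165] [59 79 81]
132 [0.5253 0.1635 0.1178] [60 58 57]
138 [0.5265 0.1584 0.117 ] [75 70 62]
144 [0.5257 0.1542 0.1257] [232 213 175]
150 [0.5258 0.1498 0.1302] [206 184 143]
156 [0.5268 0.1449 0.1304] [207 186 145]
162 [0.5279 0.1399 0.1306] [48 41 33]
168 [0.529  0.1348 0.1305] [48 41 35]
174 [0.53   0.1297 0.1307] [205 184 144]
180 [0.5313 0.1244 0.1302] [207 185 144]
186 [0.5449 0.1065 0.0804] [122 124 120]
192 [0.5461 0.1002 0.0812] [124 126 121]
198 [0.5479 0.0932 0.0799] [126 127 122]
204 [0.5492 0.0867 0.0805] [127 128 123]
210 [0.5507 0.0798 0.0804] [128 130 125]
216 [0.5521 0.0731 0.081 ] [128 128 123]
222 [0.5515 0.0691 0.0884] [45 45 44]
228 [0.5483 0.069  0.1049] [51 50 50]
234 [0.546  0.0682 0.1178] [55 54 52]
240 [0.5472 0.062  0.1182] [57 54 52]
246 [0.5487 0.0554 0.118 ] [ 74 100 101]
252 [0.55   0.049  0.1184] [ 73  98 100]
258 [0.5519 0.0417 0.1173] [67 88 89]
264 [ 0.5907 -0.0323  0.0015] [45 83 70]
270 [ 0.593  -0.0426  0.0012] [45 82 70]
276 [ 5.955e-01 -5.350e-02  5.000e-04] [53 88 75]
282 [ 0.5723 -0.0142  0.0756] [220 221 214]
288 [0.5075 0.1106 0.2676] [52 76 68]
294 [0.5068 0.1103 0.2712] [62 64 67]
```

send_rows(
  commands=[
    {"dx":-0.082,"dy":0.037,"dz":0,"rx":0,"ry":0,"rz":-0.003},
    {"dx":-0.082,"dy":0.037,"dz":0.02,"rx":0,"ry":0,"rz":-0.003},
    {"dx":-0.082,"dy":0.037,"dz":0.06,"rx":0,"ry":0,"rz":-0.003},
    {"dx":-0.082,"dy":0.037,"dz":0.094,"rx":0,"ry":0,"rz":-0.003},
    {"dx":-0.082,"dy":0.037,"dz":0.094,"rx":0,"ry":0,"rz":-0.003},
    {"dx":-0.082,"dy":0.037,"dz":0.094,"rx":0,"ry":0,"rz":-0.003},
  ],
)

```text
time_s: 2.2
tool_pos: [0.5384, 0.0137, 0.1522]
orientation: [0.003, 0.655, 0.756, -0.001]
wrist_force: [1.0, -1.4, 1.1]
opening: 0.001
```

```bash
python3 - <<'E'
from h import *
for n in('side','scene'): snap(n,n+'2')
a=cv2.imread('pics/side2.png')[125:245,275:435];b=cv2.imread('pics/scene2.png')[130:240,200:360]
cv2.imwrite('pics/crop2.png',np.vstack([cv2.resize(a,(400,300),interpolation=cv2.INTER_CUBIC),cv2.resize(b,(400,275),interpolation=cv2.INTER_CUBIC)]))
print(get_obs()['tool_pos'],get_obs()['orientation'],get_obs()['wrist_force'])
E
```

```text
[0.53898898 0.01362904 0.1531637 ] [ 4.28090584e-03  6.54534356e-01  7.56019807e-01 -7.08677035e-04] [ 0.10415998 -0.50068189  0.87209172]
```

View pics/crop2.png

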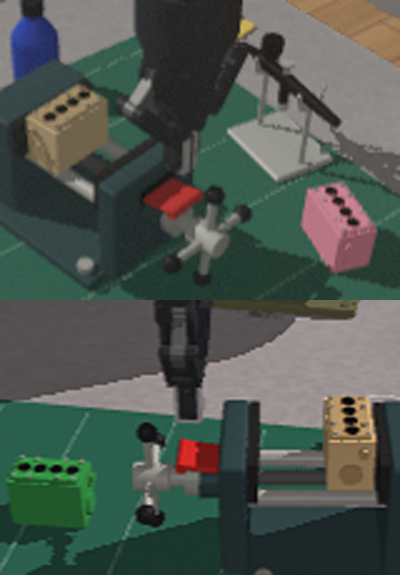

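send_rows(
  commands=[
    {"dx":0.0065,"dy":-0.003,"dz":0.01,"rx":0,"ry":0,"rz":0},
    {"dx":0.0065,"dy":-0.003,"dz":0.02,"rx":0,"ry":0,"rz":0},
    {"dx":0.0065,"dy":-0.003,"dz":0.026,"rx":0,"ry":0,"rz":0},
    {"dx":0.0065,"dy":-0.003,"dz":0.026,"rx":0,"ry":0,"rz":0},
    {"dx":0.0065,"dy":-0.003,"dz":0.026,"rx":0,"ry":0,"rz":0},
  ],
)

```text
time_s: 2.92
tool_pos: [0.5354, 0.0194, 0.1271]
orientation: [0.004, 0.655, 0.756, -0.001]
wrist_force: [0.2, -0.4, -0.4]
opening: -0.0
```

send_rows(
  commands=[
    {"dx":0,"dy":0,"dz":0.004,"rx":0,"ry":0,"rz":0},
    {"dx":0,"dy":0,"dz":0.008,"rx":0,"ry":0,"rz":0},
    {"dx":0,"dy":0,"dz":0.008,"rx":0,"ry":0,"rz":0},
  ],
)

```text
time_s: 3.3
tool_pos: [0.5357, 0.0192, 0.1195]
orientation: [0.005, 0.655, 0.756, -0.001]
wrist_force: [-0.2, -1.2, 3.3]
opening: 0.0
```

send_rows(
  commands=[
    {"dx":0,"dy":0,"dz":0.002,"rx":0,"ry":0,"rz":0},
    {"dx":0,"dy":0,"dz":0.004,"rx":0,"ry":0,"rz":0},
    {"dx":0,"dy":0,"dz":0.004,"rx":0,"ry":0,"rz":0},
  ],
)

```text
time_s: 3.68
tool_pos: [0.5359, 0.0188, 0.1157]
orientation: [0.005, 0.655, 0.756, -0.001]
wrist_force: [-1.5, -2.7, 4.7]
opening: 0.001
```

send_rows(
  commands=[
    {"dx":0,"dy":0,"dz":0.001,"rx":0,"ry":0,"rz":0},
    {"dx":0,"dy":0,"dz":0.002,"rx":0,"ry":0,"rz":0},
    {"dx":0,"dy":0,"dz":0.002,"rx":0,"ry":0,"rz":0},
  ],
)

```text
time_s: 4.05
tool_pos: [0.5359, 0.0187, 0.114]
orientation: [0.005, 0.655, 0.756, -0.001]
wrist_force: [-3.1, -2.8, 6.9]
opening: -0.002
```

send_rows(
  commands=[
    {"dx":0,"dy":0,"dz":0.001,"rx":0,"ry":0,"rz":0},
    {"dx":0,"dy":0,"dz":0.001,"rx":0,"ry":0,"rz":0},
  ],
)

```text
time_s: 4.3
tool_pos: [0.5359, 0.0186, 0.1139]
orientation: [0.005, 0.654, 0.756, -0.001]
wrist_force: [-4.4, -2.3, 8.3]
opening: -0.001
```

```bash
python3 - <<'E'
from h import *
snap('scene','scene3')
b=cv2.imread('pics/scene3.png')[150:260,230:390]
cv2.imwrite('pics/crop3.png',cv2.resize(b,None,fx=5,fy=5,interpolation=cv2.INTER_CUBIC))
E
```

```text
(no output)
```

View pics/crop3.png

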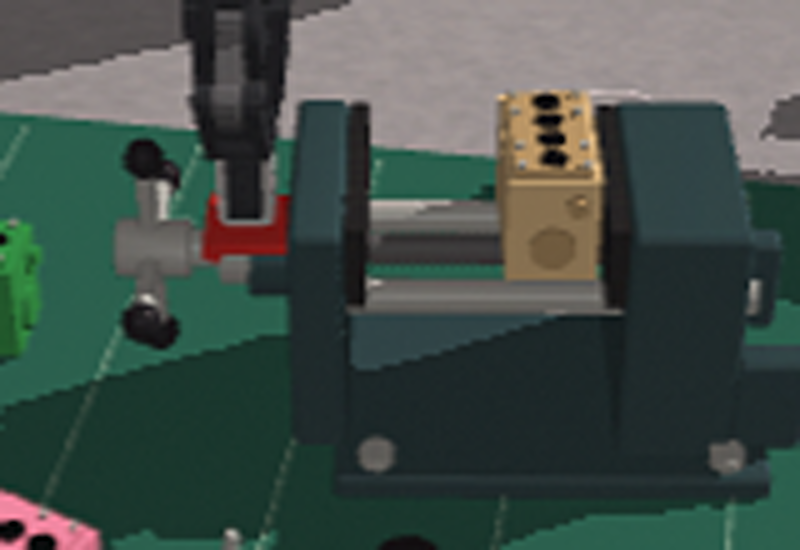

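send_rows(
  commands=[
    {"dx":0.003,"dy":-0.001,"dz":0.0015,"rx":0,"ry":0,"rz":0},
    {"dx":0.006,"dy":-0.001,"dz":0.0015,"rx":0,"ry":0,"rz":0},
    {"dx":0.01,"dy":-0.001,"dz":0.0015,"rx":0,"ry":0,"rz":0},
    {"dx":0.014,"dy":-0.001,"dz":0.0015,"rx":0,"ry":0,"rz":0},
  ],
)

```text
time_s: 4.85
tool_pos: [0.5338, 0.032, 0.1139]
orientation: [0.006, 0.654, 0.756, -0.001]
wrist_force: [-2.5, -4.0, 10.0]
opening: -0.003
```

send_rows(
  commands=[
    {"dx":0.005,"dy":-0.001,"dz":0.001,"rx":0,"ry":0,"rz":0},
    {"dx":0.01,"dy":-0.001,"dz":0.001,"rx":0,"ry":0,"rz":0},
    {"dx":0.015,"dy":-0.001,"dz":0.001,"rx":0,"ry":0,"rz":0},
    {"dx":0.02,"dy":-0.001,"dz":0.001,"rx":0,"ry":0,"rz":0},
    {"dx":0.025,"dy":-0.001,"dz":0.001,"rx":0,"ry":0,"rz":0},
    {"dx":0.03,"dy":-0.001,"dz":0.001,"rx":0,"ry":0,"rz":0},
    {"dx":0.034,"dy":-0.001,"dz":0.001,"rx":0,"ry":0,"rz":0},
  ],
)

```text
time_s: 5.72
tool_pos: [0.5286, 0.0652, 0.1139]
orientation: [0.007, 0.654, 0.756, -0.001]
wrist_force: [-3.8, -5.7, 10.7]
opening: 0.001
```

```bash
python3 - <<'E'
from h import *
snap('scene','scene4');snap('wrist','wrist4')
b=cv2.imread('pics/scene4.png')[150:260,230:390]
cv2.imwrite('pics/crop4.png',np.vstack([cv2.resize(b,(480,330),interpolation=cv2.INTER_CUBIC),cv2.resize(cv2.imread('pics/wrist4.png')[0:260,180:560],(380,260))[:, :].copy() if 0 else cv2.resize(cv2.imread('pics/wrist4.png')[0:260,140:620],(480,260))]))
E
```

```text
(no output)
```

View pics/crop4.png

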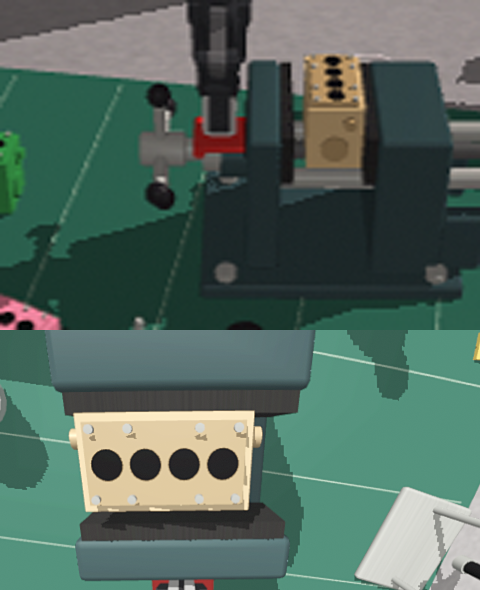

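```bash
python3 - <<'E'
from h import *
d=load('wrist4');W=cloud(d);C=d['color'].astype(int)
ex=np.array([.9888,.1495]);ey=np.array([-.1495,.9888])
for c in (270,310,350):
    for v in range(75,262,4):
        p=W[v,c]; 
        if p[2]>.1: print(c,v,round(p[:2]@ex,4),round(p[:2]@ey,4),round(p[2],4),C[v,c][0])
E
```

```text
270 75 0.5123 0.0805 0.1169 69
270 79 0.5126 0.0789 0.1193 66
270 83 0.5139 0.077 0.1279 255
270 87 0.5139 0.0756 0.1284 252
270 91 0.5142 0.0742 0.1307 231
270 95 0.5145 0.0729 0.1328 189
270 99 0.5143 0.0716 0.1321 212
270 103 0.5139 0.0703 0.1302 228
270 107 0.5138 0.0689 0.13 172
270 111 0.5137 0.0676 0.1303 225
270 115 0.5137 0.0662 0.1304 226
270 119 0.5138 0.0649 0.1313 226
270 123 0.5134 0.0634 0.1297 227
270 127 0.5134 0.0621 0.1305 210
270 131 0.5133 0.0607 0.1304 80
270 135 0.5132 0.0592 0.1302 71
270 139 0.5132 0.0579 0.1307 176
270 143 0.5131 0.0564 0.1304 229
270 147 0.5131 0.055 0.1312 224
270 151 0.5128 0.0533 0.1297 225
270 155 0.5127 0.0519 0.1301 225
270 163 0.5124 0.0487 0.1291 224
270 167 0.513 0.048 0.1331 213
270 171 0.5128 0.0464 0.1324 210
270 175 0.5124 0.0445 0.1311 202
270 179 0.5119 0.0423 0.1288 185
270 183 0.5068 0.033 0.1017 35
270 187 0.5079 0.0331 0.1087 37
270 191 0.509 0.033 0.1148 38
270 195 0.5094 0.0321 0.1176 56
270 199 0.5092 0.0301 0.1173 67
270 203 0.5092 0.0285 0.1179 68
270 207 0.5091 0.0267 0.1183 67
270 211 0.5086 0.0239 0.116 112
270 21
[... 2500 characters left out ...]
3 0.5426 0.0487 0.1302 225
350 167 0.5426 0.0473 0.1307 225
350 171 0.5426 0.0459 0.1312 224
350 175 0.543 0.0435 0.1279 180
350 179 0.5431 0.0419 0.128 237
350 183 0.5458 0.0334 0.1038 36
350 187 0.5451 0.0334 0.1105 38
350 191 0.5445 0.0333 0.1164 37
350 195 0.5443 0.0323 0.1188 48
350 199 0.5445 0.03 0.1175 45
350 203 0.5445 0.0284 0.1184 70
350 207 0.5445 0.0267 0.1187 70
350 211 0.5446 0.0244 0.1179 108
350 215 0.5448 0.0221 0.1169 100
350 219 0.5447 0.0208 0.1186 87
350 223 0.5448 0.0188 0.1185 86
350 227 0.5448 0.0168 0.1184 86
350 231 0.5449 0.0147 0.1181 85
350 235 0.5451 0.0124 0.1177 84
350 239 0.5451 0.0104 0.1179 84
350 243 0.5451 0.0086 0.1184 83
350 247 0.5452 0.0066 0.1184 63
```

send_rows(
  commands=[
    {"dx":0.003,"dy":-0.001,"dz":0.001,"rx":0,"ry":0,"rz":0},
    {"dx":0.006,"dy":-0.001,"dz":0.001,"rx":0,"ry":0,"rz":0},
    {"dx":0.008,"dy":-0.001,"dz":0.001,"rx":0,"ry":0,"rz":0},
    {"dx":0.01,"dy":-0.001,"dz":0.001,"rx":0,"ry":0,"rz":0},
  ],
)

```text
time_s: 6.32
tool_pos: [0.5272, 0.0747, 0.114]
orientation: [0.008, 0.654, 0.756, -0.0]
wrist_force: [-0.4, -6.0, 7.7]
opening: 0.002
```

send_rows(
  commands=[
    {"dx":0.001,"dy":0,"dz":0.0015,"rx":0,"ry":0,"rz":0},
    {"dx":0.0025,"dy":0,"dz":0.0015,"rx":0,"ry":0,"rz":0},
    {"dx":0.004,"dy":0,"dz":0.0015,"rx":0,"ry":0,"rz":0},
  ],
)

```text
time_s: 6.7
tool_pos: [0.5278, 0.0777, 0.114]
orientation: [0.01, 0.654, 0.757, -0.0]
wrist_force: [-1.8, -6.4, 8.6]
opening: 0.005
```

```bash
cat >> h.py <<'E'
EX=np.array([.9888,.1495]);EY=np.array([-.1495,.9888])
def gap(fn):
    d=load(fn);W=cloud(d);C=d['color'].astype(int);s=W[...,:2]@EX;t=W[...,:2]@EY;z=W[...,2]
    tan=(C[...,0]>120)&(C[...,0]-C[...,2]>30)&(abs(s-.53)<.03)&(z>.12);T=t[tan]
    dk=(C[...,0]<130)&(abs(s-.53)<.03)&(abs(z-.118)<.003)
    m=t[dk&(t<np.median(T))];f=t[dk&(t>np.median(T))]
    print('block t',np.percentile(T,[1,99]).round(4),'rubber',np.percentile(m,99.5).round(4),'fixed',np.percentile(f,.5).round(4))
    fin=(abs(s-.53)<.012)&(z>.1)&(z<.116)&(t<np.percentile(m,99.5)-.028);print('finger front t',np.percentile(t[fin],[50,95]).round(4) if fin.any() else None)
E
python3 - <<'E'
from h import *
snap('wrist','wrist5');gap('wrist4');gap('wrist5')
E
```

```text
block t [0.0417 0.0773] rubber 0.0334 fixed 0.0784
finger front t [-0.0068 -0.003 ]
block t [0.0416 0.0773] rubber 0.0376 fixed 0.078
finger front t [0.0046 0.0089]
```

send_rows(
  commands=[
    {"dx":0.001,"dy":0,"dz":0.0015,"rx":0,"ry":0,"rz":0},
    {"dx":0.002,"dy":0,"dz":0.0015,"rx":0,"ry":0,"rz":0},
    {"dx":0.003,"dy":0,"dz":0.0015,"rx":0,"ry":0,"rz":0},
    {"dx":0.004,"dy":0,"dz":0.0015,"rx":0,"ry":0,"rz":0},
  ],
)

```text
time_s: 7.25
tool_pos: [0.5286, 0.0807, 0.114]
orientation: [0.012, 0.654, 0.757, -0.0]
wrist_force: [-1.8, -6.9, 9.1]
opening: -0.001
```

```bash
python3 - <<'E'
from h import *
snap('wrist','wrist6');gap('wrist6')
E
```

```text
block t [0.0417 0.0774] rubber 0.0374 fixed 0.0779
finger front t [-0.0413  0.0078]
```

```bash
python3 - <<'E'
from h import *
snap('scene','scene6');snap('side','side6')
b=cv2.imread('pics/scene6.png')[150:250,240:400]
a=cv2.imread('pics/wrist6.png')[60:300,160:500]
cv2.imwrite('pics/crop6.png',cv2.resize(b,(800,500),interpolation=cv2.INTER_CUBIC))
cv2.imwrite('pics/crop6w.png',cv2.resize(a,(800,565),interpolation=cv2.INTER_CUBIC))
E
```

```text
(no output)
```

View pics/crop6.png

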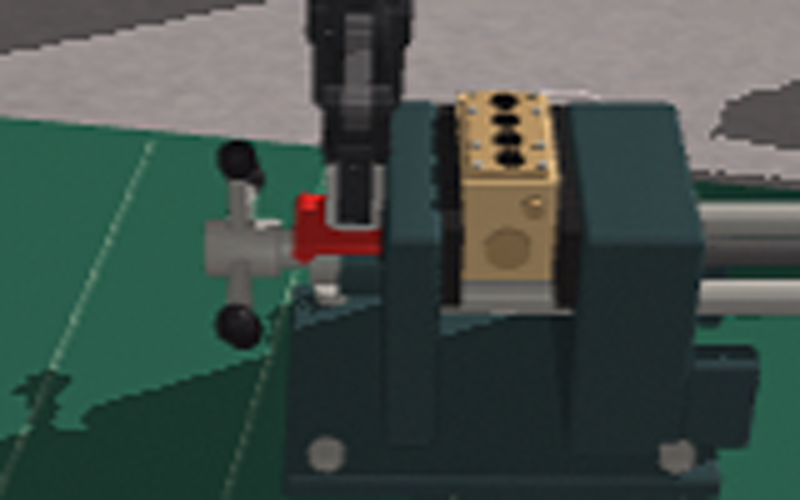

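View pics/crop6w.png

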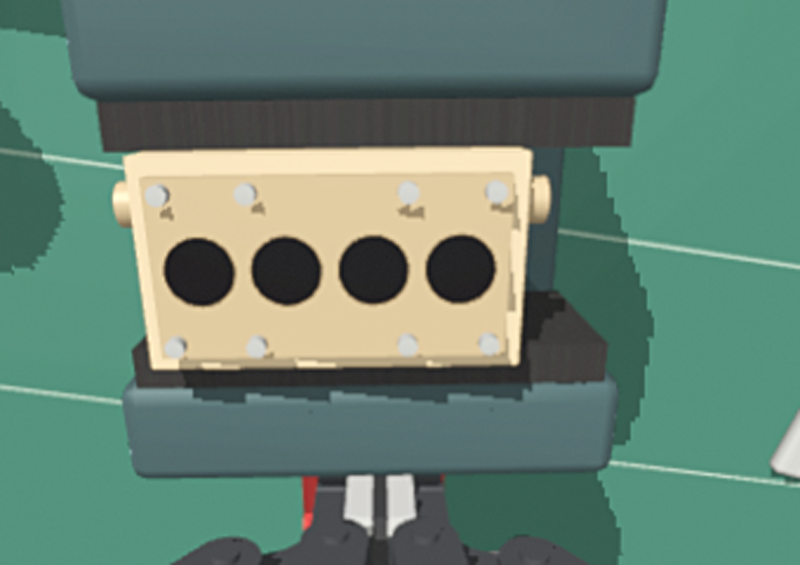

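The block sits against the fixed jaw, carried there by the rods, and the rubber edge is now hidden behind it. The jaw appears to be in contact. I'll push slightly more to be sure the contact force is above 2 N.

send_rows(
  commands=[
    {"dx":0.0015,"dy":0,"dz":0.0015,"rx":0,"ry":0,"rz":0},
    {"dx":0.003,"dy":0,"dz":0.0015,"rx":0,"ry":0,"rz":0},
    {"dx":0.003,"dy":0,"dz":0.0015,"rx":0,"ry":0,"rz":0},
  ],
)

```text
time_s: 7.78
tool_pos: [0.5288, 0.081, 0.114]
orientation: [0.014, 0.653, 0.757, -0.002]
wrist_force: [-4.3, -13.7, 11.1]
opening: 0.001
```

```bash
python3 - <<'E'
from h import *
snap('scene','scene7');snap('wrist','wrist7');gap('wrist7')
b=cv2.imread('pics/scene7.png')[150:250,240:400]
cv2.imwrite('pics/crop7.png',cv2.resize(b,(800,500),interpolation=cv2.INTER_CUBIC))
o=get_obs();print(o['wrist_force'],o['torque'],o['orientation'])
E
```

```text
block t [0.0417 0.0774] rubber 0.0372 fixed 0.0779
finger front t [-0.0414  0.0081]
[ -4.24626607 -13.53087075  12.22945406] [-2.12778517e+00  7.93387768e-01 -1.37264644e-03] [ 0.01385239  0.65331567  0.75695537 -0.0023065 ]
```

View pics/crop7.png

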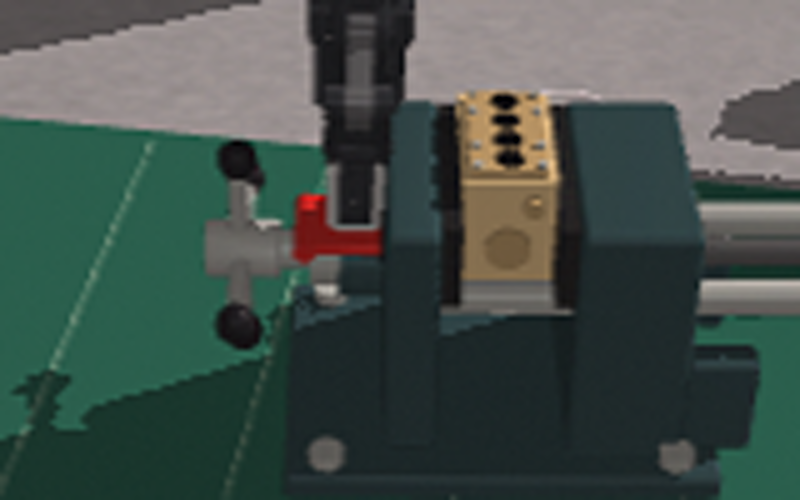

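send_rows(
  commands=[
    {"dx":0.0,"dy":0,"dz":-0.004,"rx":0,"ry":0,"rz":0},
    {"dx":0.0,"dy":0,"dz":-0.009,"rx":0,"ry":0,"rz":0},
    {"dx":-0.001,"dy":0,"dz":-0.014,"rx":0,"ry":0,"rz":0},
    {"dx":-0.003,"dy":0,"dz":-0.03,"rx":0,"ry":0,"rz":0},
    {"dx":-0.003,"dy":0,"dz":-0.06,"rx":0,"ry":0,"rz":0},
    {"dx":-0.003,"dy":0,"dz":-0.06,"rx":0,"ry":0,"rz":0},
    {"dx":-0.003,"dy":0,"dz":-0.06,"rx":0,"ry":0,"rz":0},
  ],
)

```text
time_s: 8.75
tool_pos: [0.528, 0.0795, 0.174]
orientation: [0.014, 0.653, 0.757, -0.002]
wrist_force: [-0.4, 0.1, -0.9]
opening: 0.003
```

```bash
python3 - <<'E'
from h import *
for n in('scene','side','wrist'): snap(n,n+'8')
b=cv2.imread('pics/scene8.png')[150:250,230:390];a=cv2.imread('pics/side8.png')[130:230,270:430]
cv2.imwrite('pics/crop8.png',np.vstack([cv2.resize(b,(480,300),interpolation=cv2.INTER_CUBIC),cv2.resize(a,(480,300),interpolation=cv2.INTER_CUBIC)]))
o=get_obs();print(o['tool_pos'],o['orientation'],o['wrist_force'])
E
```

```text
[0.52733029 0.07938486 0.17273128] [ 0.0129767   0.65330318  0.75697891 -0.00308058] [ 0.72067473 -0.11845836  0.14053089]
```

View pics/crop8.png

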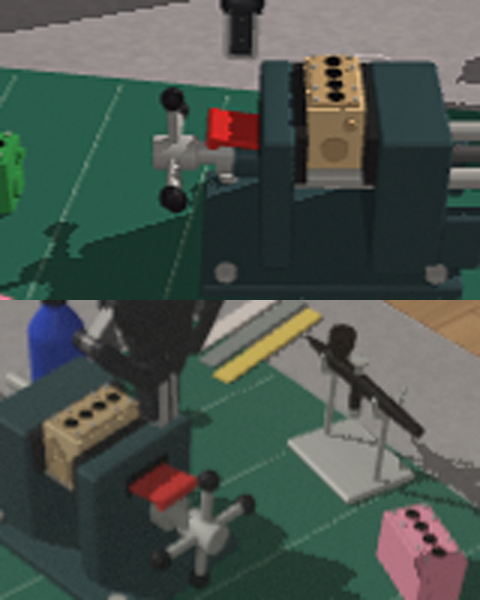

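View pics/wrist8.png

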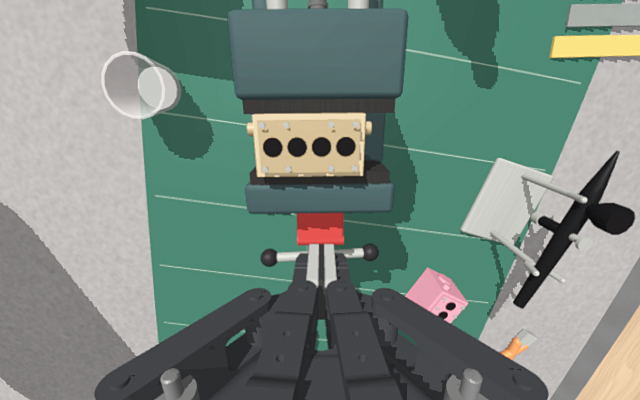

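```bash
python3 - <<'E'
from h import *
d=load('wrist8');W=cloud(d);C=d['color'].astype(int)
st=lambda p:(round(p[:2]@EX,4),round(p[:2]@EY,4),round(p[2],4))
for c,v in ((269,257),(370,252)):
    m=[st(W[v+a,c+b]) for a in(-4,0,4) for b in(-4,0,4)];print(np.median(np.array(m),0),max(q[2] for q in m))
r=[st(W[v,320]) for v in range(208,246,4)];print('lever',r)
d=load('side8');W=cloud(d)
for u,v in ((208,480),(242,505),(160,562),(200,578),(210,530)):
    c=270+u/3;rr=130+(v-300)/3;c=int(round(c));rr=int(round(rr));print('side',(c,rr),st(W[rr,c]))
gap('wrist8')
d=load('scene8');W=cloud(d);C=d['color'].astype(int)
red=(C[...,0]>130)&(C[...,1]<60)&(C[...,2]<60);P=W[red];t=P[:,:2]@EY
for lo in np.arange(-.02,.02,.004):
    k=(t>lo)&(t<lo+.004)
    if k.any():print('red t',lo.round(3),np.median(P[k,2]).round(4),k.sum())
# expected hub
E
```

```text
[ 0.4889 -0.0418  0.0845] 0.086
[ 0.5766 -0.0419  0.0773] 0.0791
lever [(np.float64(0.5325), np.float64(0.0158), np.float64(0.1165)), (np.float64(0.5325), np.float64(0.0134), np.float64(0.1178)), (np.float64(0.5326), np.float64(0.0011), np.float64(0.0961)), (np.float64(0.5326), np.float64(-0.0017), np.float64(0.0973)), (np.float64(0.5326), np.float64(-0.0048), np.float64(0.0977)), (np.float64(0.5326), np.float64(-0.0084), np.float64(0.0973)), (np.float64(0.5326), np.float64(-0.0117), np.float64(0.0977)), (np.float64(0.5325), np.float64(-0.0139), np.float64(0.1001)), (np.float64(0.5325), np.float64(-0.0185), np.float64(0.0979)), (np.float64(0.5322), np.float64(0.0099), np.float64(0.1553))]
side (339, 190) (np.float64(0.5313), np.float64(-0.0485), np.float64(0.1247))
side (351, 198) (np.float64(0.5712), np.float64(-0.0492), np.float64(0.0773))
side (323, 217) (np.float64(0.4823), np.float64(-0.0506), np.float64(0.0838))
side (337, 223) (np.float64(0.5269), np.float64(-0.0501), np.float64(0.0331))
side (340, 207) (np.float64(0.5269), np.float64(-0.0568), np.float64(0.0856))
block t [0.0415 0.0772] rubber 0.0387 fixed 0.0779
finger front t [-0.0165 -0.0141]
red t -0.02 0.0979 21
red t -0.016 0.0973 21
red t -0.012 0.0971 19
red t -0.008 0.0967 4
red t -0.004 0.0961 2
red t 0.004 0.0939 1
```

```bash
python3 - <<'E'
from h import *
o=get_obs();tip=o['tool_pos'];print(tip)
for n in('wrist8','scene8','side8'):
    W=cloud(load(n)).reshape(-1,3);R=W-tip;s=R[:,:2]@EX;t=R[:,:2]@EY;h=R[:,2]+.022
    for lo in np.arange(0,.13,.01):
        k=(h>lo)&(h<lo+.01)&(abs(s)<.09)&(abs(t)<.06)&(W[:,2]>.135)
        if k.sum()>5:print(n,lo.round(2),k.sum(),'s',np.percentile(s[k],[1,99]).round(3),'t',np.percentile(t[k],[1,99]).round(3))
E
```

```text
[0.52733029 0.07938486 0.17273128]
wrist8 0.0 186 s [-0.012  0.011] t [0.006 0.011]
wrist8 0.01 489 s [-0.014  0.012] t [0.006 0.011]
wrist8 0.02 606 s [-0.014  0.012] t [0.006 0.011]
wrist8 0.03 772 s [-0.014  0.012] t [-0.011  0.012]
wrist8 0.04 1703 s [-0.032  0.029] t [-0.009  0.014]
wrist8 0.05 5209 s [-0.039  0.036] t [-0.008  0.014]
wrist8 0.06 4553 s [-0.047  0.044] t [-0.009  0.018]
wrist8 0.07 8612 s [-0.055  0.051] t [-0.009  0.019]
wrist8 0.08 11251 s [-0.061  0.058] t [0.005 0.019]
wrist8 0.09 4015 s [-0.06   0.058] t [0.011 0.022]
scene8 0.0 35 s [0.005 0.012] t [-0.013  0.008]
scene8 0.01 52 s [0.006 0.016] t [-0.013  0.008]
scene8 0.02 58 s [0.005 0.017] t [-0.013  0.008]
scene8 0.03 42 s [0.004 0.016] t [-0.013  0.008]
scene8 0.04 13 s [-0.007  0.032] t [-0.015  0.009]
scene8 0.05 45 s [0.027 0.039] t [-0.014  0.011]
scene8 0.06 43 s [0.003 0.048] t [-0.018  0.015]
scene8 0.07 84 s [-0.008  0.056] t [-0.018  0.016]
scene8 0.08 97 s [0.003 0.062] t [-0.018  0.016]
scene8 0.09 169 s [-0.008  0.062] t [-0.019  0.018]
scene8 0.1 188 s [-0.014  0.049] t [-0.019  0.019]
scene8 0.11 82 s [0.016 0.042] t [-0.018  0.01 ]
scene8 0.12 81 s [0.023 0.039] t [-0.014  0.028]
side8 0.0 20 s [-0.014  0.005] t [-0.013  0.003]
side8 0.01 50 s [-0.016  0.011] t [-0.013  0.004]
side8 0.02 62 s [-0.017  0.012] t [-0.012  0.008]
side8 0.03 48 s [-0.017  0.011] t [-0.012  0.002]
side8 0.04 59 s [-0.033  0.025] t [-0.013  0.01 ]
side8 0.05 141 s [-0.04   0.033] t [-0.014  0.011]
side8 0.06 130 s [-0.049  0.04 ] t [-0.016  0.015]
side8 0.07 160 s [-0.057  0.047] t [-0.017  0.01 ]
side8 0.08 213 s [-0.064  0.055] t [-0.017  0.009]
side8 0.09 251 s [-0.064  0.056] t [-0.019  0.012]
side8 0.1 221 s [-0.051  0.036] t [-0.019  0.007]
side8 0.11 121 s [-0.044  0.01 ] t [-0.011  0.01 ]
side8 0.12 52 s [-0.042 -0.016] t [-0.02  0.01]
```

```bash
cat >> h.py <<'E'
from scipy.spatial.transform import Rotation as Ro
HUB=(.5325,-.0454)
def plan(X,z,t=HUB[1]):
    o=get_obs();q=o['orientation'];R=Ro.from_quat([q[1],q[2],q[3],q[0]])
    Rt=np.stack([[EX[0],EX[1],0],[EX[1],-EX[0],0],[0,0,-1]],1)
    p=np.r_[(HUB[0]+X)*EX+t*EY,z+.022]
    print('now X,t,tipz',(o['tool_pos'][:2]@EX-HUB[0]).round(4),(o['tool_pos'][:2]@EY).round(4),(o['tool_pos'][2]-.022).round(4),'F',o['wrist_force'].round(1))
    print('d',(R.inv().apply(p-o['tool_pos'])).round(4),'r',(R.inv()*Ro.from_matrix(Rt)).as_rotvec().round(3))
E
python3 - <<'E'
from h import *
plan(.048,.150)
E
```

```text
now X,t,tipz 0.0008 -0.0003 0.1507 F [ 0.7 -0.1  0.1]
d [-0.0449  0.0474  0.0024] r [0.028 0.009 1.567]
```

send_rows(
  commands=[
    {"dx":-0.045,"dy":0.047,"dz":0.002,"rx":0.028,"ry":0.009,"rz":1.567},
    {"dx":-0.045,"dy":0.047,"dz":0.002,"rx":0.028,"ry":0.009,"rz":1.567},
    {"dx":-0.045,"dy":0.047,"dz":0.002,"rx":0.028,"ry":0.009,"rz":1.567},
    {"dx":-0.045,"dy":0.047,"dz":0.002,"rx":0.028,"ry":0.009,"rz":1.567},
    {"dx":-0.045,"dy":0.047,"dz":0.002,"rx":0.028,"ry":0.009,"rz":1.567},
    {"dx":-0.045,"dy":0.047,"dz":0.002,"rx":0.028,"ry":0.009,"rz":1.567},
    {"dx":-0.045,"dy":0.047,"dz":0.002,"rx":0.028,"ry":0.009,"rz":1.567},
    {"dx":-0.045,"dy":0.047,"dz":0.002,"rx":0.028,"ry":0.009,"rz":1.567},
    {"dx":-0.045,"dy":0.047,"dz":0.002,"rx":0.028,"ry":0.009,"rz":1.567},
    {"dx":-0.045,"dy":0.047,"dz":0.002,"rx":0.028,"ry":0.009,"rz":1.567},
  ],
)

```text
time_s: 10.15
tool_pos: [0.58, 0.0417, 0.1713]
orientation: [-0.0, 0.997, 0.076, -0.001]
wrist_force: [-0.4, -0.4, 0.6]
opening: 0.003
```

```bash
python3 - <<'E'
from h import *
plan(.048,.085)
snap('wrist','wrist9')
E
```

```text
now X,t,tipz 0.0472 -0.0455 0.1493 F [-0.4 -0.4  0.6]
d [ 0.0009 -0.      0.0643] r [-0.     0.001  0.001]
```

View pics/wrist9.png

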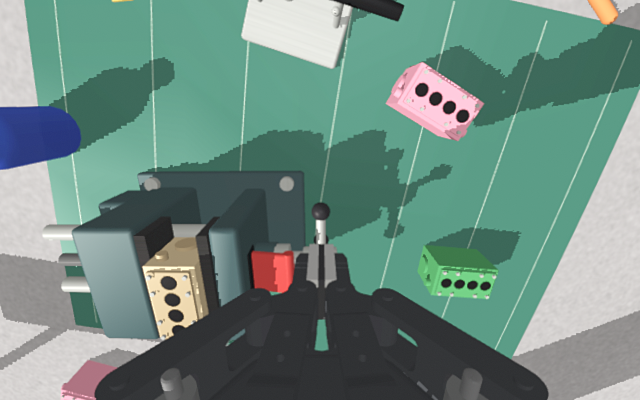

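The wrist view shows the fingers in line with the spoke. The +x ball is at (320,211), and the lever at (272,270) is clear to the left. I'll descend and press.

send_rows(
  commands=[
    {"dx":0.001,"dy":0,"dz":0.04,"rx":0,"ry":0,"rz":0},
    {"dx":0.001,"dy":0,"dz":0.062,"rx":0,"ry":0,"rz":0},
    {"dx":0.001,"dy":0,"dz":0.066,"rx":0,"ry":0,"rz":0},
    {"dx":0.001,"dy":0,"dz":0.07,"rx":0,"ry":0,"rz":0},
    {"dx":0.001,"dy":0,"dz":0.074,"rx":0,"ry":0,"rz":0},
  ],
)

```text
time_s: 10.82
tool_pos: [0.582, 0.0419, 0.0992]
orientation: [0.0, 0.997, 0.076, 0.001]
wrist_force: [-1.8, -0.5, 5.8]
opening: 0.001
```

send_rows(
  commands=[
    {"dx":0,"dy":0,"dz":0.003,"rx":0,"ry":0,"rz":0},
    {"dx":0,"dy":0,"dz":0.006,"rx":0,"ry":0,"rz":0},
    {"dx":0,"dy":0,"dz":0.009,"rx":0,"ry":0,"rz":0},
    {"dx":0,"dy":0,"dz":0.012,"rx":0,"ry":0,"rz":0},
    {"dx":0,"dy":0,"dz":0.015,"rx":0,"ry":0,"rz":0},
  ],
)

```text
time_s: 11.45
tool_pos: [0.5818, 0.0419, 0.0858]
orientation: [0.0, 0.997, 0.076, -0.0]
wrist_force: [-6.3, -0.2, 8.0]
opening: -0.006
```

```bash
python3 - <<'E'
from h import *
plan(.048,.06)
snap('side','side10')
a=cv2.imread('pics/side10.png')[120:240,270:430]
cv2.imwrite('pics/crop10.png',cv2.resize(a,(800,600),interpolation=cv2.INTER_CUBIC))
E
```

```text
now X,t,tipz 0.0491 -0.0455 0.0638 F [-6.3 -0.2  8. ]
d [-0.001  -0.0001  0.0038] r [0.    0.    0.002]
```

View pics/crop10.png

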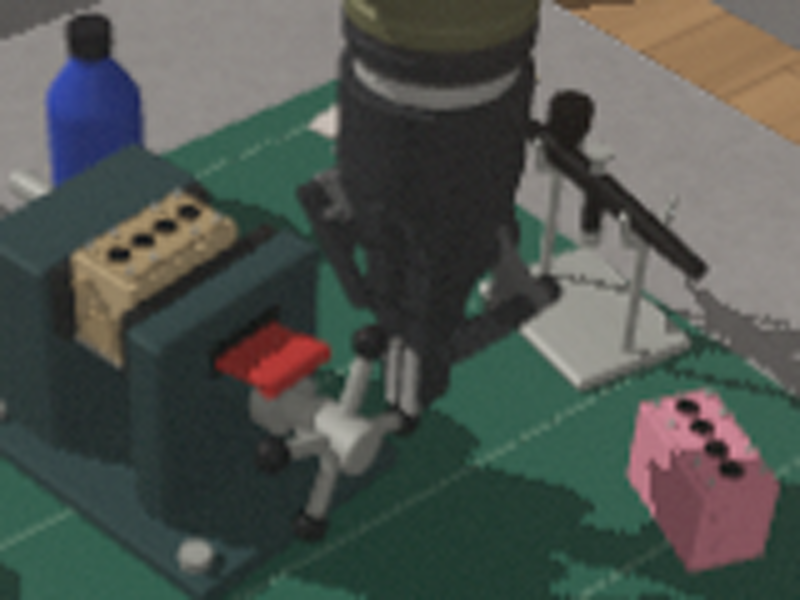

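send_rows(
  commands=[
    {"dx":-0.001,"dy":0,"dz":0.002,"rx":0,"ry":0,"rz":0},
    {"dx":-0.001,"dy":0,"dz":0.005,"rx":0,"ry":0,"rz":0},
    {"dx":-0.001,"dy":0,"dz":0.005,"rx":0,"ry":0,"rz":0},
  ],
)

```text
time_s: 11.88
tool_pos: [0.5812, 0.0418, 0.0815]
orientation: [0.0, 0.997, 0.076, 0.001]
wrist_force: [0.0, -0.1, -0.1]
opening: 0.003
```

send_rows(
  commands=[
    {"dx":0.002,"dy":0,"dz":-0.03,"rx":0,"ry":0,"rz":0},
    {"dx":0.002,"dy":0,"dz":-0.085,"rx":0,"ry":0,"rz":0},
    {"dx":0.002,"dy":0,"dz":-0.085,"rx":0,"ry":0,"rz":0},
    {"dx":0.002,"dy":0,"dz":-0.085,"rx":0,"ry":0,"rz":0},
  ],
)

```text
time_s: 12.38
tool_pos: [0.5832, 0.0421, 0.1668]
orientation: [0.0, 0.997, 0.076, 0.001]
wrist_force: [-0.7, 0.0, -0.5]
opening: -0.002
```

```bash
cat >> h.py <<'E'
def balls(fn):
    d=load(fn);W=cloud(d);C=d['color'].astype(int);s=W[...,:2]@EX-HUB[0];t=W[...,:2]@EY;z=W[...,2]
    m=(t<-.030)&(t>-.060)&(C.max(-1)<75)&(z>.015)&(z<.132)&(abs(s)<.06)
    n,l,st,ce=cv2.connectedComponentsWithStats(m.astype(np.uint8))
    for i in range(1,n):
        if st[i,4]>8:
            k=l==i;print(fn,ce[i].round(),st[i,4],'X',np.median(s[k]).round(4),'z',np.median(z[k]).round(4),'t',np.median(t[k]).round(4),'ang',np.degrees(np.arctan2(np.median(z[k])-.072,np.median(s[k]))).round(1))
E
python3 - <<'E'
from h import *
snap('side','side11');snap('scene','scene11');balls('side11');balls('side8');balls('scene11');plan(.021,.13)
E
```

```text
side11 [345. 189.] 41 X 0.0164 z 0.1165 t -0.0487 ang 69.8
side11 [350. 206.] 32 X 0.0363 z 0.0558 t -0.0498 ang -24.0
side11 [325. 210.] 49 X -0.0442 z 0.0974 t -0.0491 ang 150.1
side11 [330. 226.] 41 X -0.0258 z 0.0375 t -0.0488 ang -126.8
side8 [339. 190.] 45 X -0.0012 z 0.1247 t -0.0485 ang 91.4
side8 [352. 198.] 34 X 0.0422 z 0.076 t -0.0493 ang 5.5
side8 [323. 216.] 48 X -0.0488 z 0.0834 t -0.0482 ang 166.9
side8 [336. 223.] 34 X -0.0088 z 0.034 t -0.0488 ang -103.0
scene11 [286. 191.] 51 X 0.0266 z 0.1144 t -0.047 ang 58.0
scene11 [290. 211.] 19 X -0.0144 z 0.0346 t -0.0431 ang -111.0
scene11 [287. 222.] 53 X 0.0454 z 0.0542 t -0.0462 ang -21.5
now X,t,tipz 0.0494 -0.0454 0.1429 F [ 0.   0.6 -0.1]
d [-0.0284 -0.0001  0.0129] r [0.    0.001 0.002]
```

send_rows(
  commands=[
    {"dx":-0.026,"dy":0,"dz":0,"rx":0,"ry":0,"rz":0},
    {"dx":-0.026,"dy":0,"dz":0.01,"rx":0,"ry":0,"rz":0},
    {"dx":-0.026,"dy":0,"dz":0.018,"rx":0,"ry":0,"rz":0},
    {"dx":-0.026,"dy":0,"dz":0.022,"rx":0,"ry":0,"rz":0},
    {"dx":-0.026,"dy":0,"dz":0.024,"rx":0,"ry":0,"rz":0},
  ],
)

```text
time_s: 13.1
tool_pos: [0.5566, 0.0382, 0.141]
orientation: [0.0, 0.997, 0.076, -0.001]
wrist_force: [-3.2, 0.3, 6.1]
opening: 0.002
```

send_rows(
  commands=[
    {"dx":0.005,"dy":0,"dz":0.003,"rx":0,"ry":0,"rz":0},
    {"dx":0.01,"dy":0,"dz":0.006,"rx":0,"ry":0,"rz":0},
    {"dx":0.013,"dy":0,"dz":0.009,"rx":0,"ry":0,"rz":0},
    {"dx":0.016,"dy":0,"dz":0.012,"rx":0,"ry":0,"rz":0},
    {"dx":0.018,"dy":0,"dz":0.015,"rx":0,"ry":0,"rz":0},
    {"dx":0.019,"dy":0,"dz":0.018,"rx":0,"ry":0,"rz":0},
    {"dx":0.021,"dy":0,"dz":0.021,"rx":0,"ry":0,"rz":0},
  ],
)

```text
time_s: 13.98
tool_pos: [0.5797, 0.042, 0.1219]
orientation: [-0.0, 0.997, 0.076, 0.002]
wrist_force: [-0.1, 2.6, 8.2]
opening: 0.004
```

send_rows(
  commands=[
    {"dx":0.001,"dy":0,"dz":0.0025,"rx":0,"ry":0,"rz":0},
    {"dx":0.002,"dy":0,"dz":0.005,"rx":0,"ry":0,"rz":0},
  ],
)

```text
time_s: 14.22
tool_pos: [0.5828, 0.0426, 0.1178]
orientation: [-0.001, 0.997, 0.076, 0.003]
wrist_force: [-1.5, 0.2, 7.0]
opening: 0.002
```

send_rows(
  commands=[
    {"dx":0.001,"dy":0,"dz":0.0025,"rx":0,"ry":0,"rz":0},
    {"dx":0.002,"dy":0,"dz":0.005,"rx":0,"ry":0,"rz":0},
  ],
)

```text
time_s: 14.48
tool_pos: [0.5854, 0.043, 0.1133]
orientation: [-0.001, 0.997, 0.076, 0.003]
wrist_force: [-3.8, 0.8, 6.6]
opening: -0.003
```

send_rows(
  commands=[
    {"dx":-0.003,"dy":0,"dz":0.003,"rx":0,"ry":0,"rz":0},
    {"dx":-0.005,"dy":0,"dz":0.006,"rx":0,"ry":0,"rz":0},
    {"dx":-0.005,"dy":0,"dz":0.009,"rx":0,"ry":0,"rz":0},
  ],
)

```text
time_s: 14.85
tool_pos: [0.586, 0.043, 0.1087]
orientation: [-0.001, 0.997, 0.076, 0.011]
wrist_force: [6.4, 3.3, 9.5]
opening: 0.001
```

send_rows(
  commands=[
    {"dx":0,"dy":0,"dz":0.003,"rx":0,"ry":0,"rz":0},
    {"dx":0,"dy":0,"dz":0.006,"rx":0,"ry":0,"rz":0},
    {"dx":0,"dy":0,"dz":0.009,"rx":0,"ry":0,"rz":0},
  ],
)

```text
time_s: 15.22
tool_pos: [0.5895, 0.0435, 0.1023]
orientation: [-0.001, 0.997, 0.076, 0.015]
wrist_force: [1.5, 1.2, 7.9]
opening: 0.001
```

```bash
python3 - <<'E'
from h import *
plan(.046,.09)
snap('side','side12');snap('scene','scene12');balls('side12');balls('scene12')
a=cv2.imread('pics/side12.png')[130:230,290:430];b=cv2.imread('pics/scene12.png')[150:250,230:370]
cv2.imwrite('pics/crop12.png',np.vstack([cv2.resize(a,(420,300),interpolation=cv2.INTER_CUBIC),cv2.resize(b,(420,300),interpolation=cv2.INTER_CUBIC)]))
E
```

```text
now X,t,tipz 0.0569 -0.0452 0.0803 F [1.5 1.2 7.9]
d [-0.0106  0.0002 -0.01  ] r [ 0.    -0.03   0.001]
side12 [355. 184.] 105 X 0.0478 z 0.1132 t -0.0555 ang 40.8
side12 [337. 192.] 45 X -0.0069 z 0.1223 t -0.0487 ang 97.8
side12 [351. 196.] 37 X 0.0411 z 0.0801 t -0.0479 ang 11.1
side12 [323. 219.] 50 X -0.0486 z 0.0742 t -0.0488 ang 177.4
side12 [337. 222.] 35 X -0.0028 z 0.0316 t -0.0489 ang -94.0
scene12 [284. 193.] 15 X 0.0489 z 0.1263 t -0.0493 ang 48.0
scene12 [288. 220.] 41 X 0.0089 z 0.0291 t -0.0453 ang -78.3
```

View pics/crop12.png

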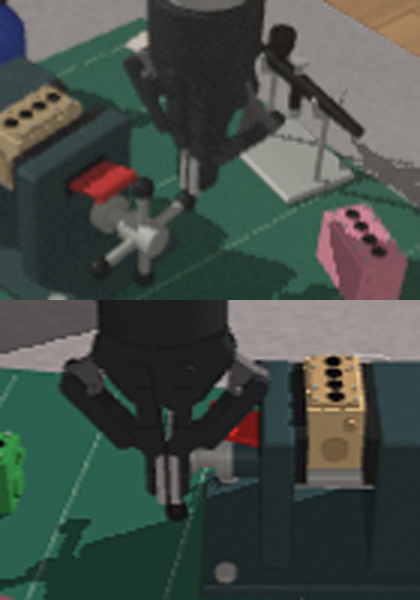

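The tip has slid onto the ball's outer side. I'll lift, recentre over the ball and straighten.

send_rows(
  commands=[
    {"dx":0,"dy":0,"dz":-0.018,"rx":0,"ry":0,"rz":0},
    {"dx":-0.012,"dy":0,"dz":-0.018,"rx":0,"ry":-0.03,"rz":0},
    {"dx":-0.012,"dy":0,"dz":-0.018,"rx":0,"ry":-0.03,"rz":0},
    {"dx":-0.012,"dy":0,"dz":-0.018,"rx":0,"ry":-0.03,"rz":0},
  ],
)

```text
time_s: 15.82
tool_pos: [0.5765, 0.0416, 0.1189]
orientation: [-0.0, 0.997, 0.076, -0.001]
wrist_force: [0.3, 0.8, -0.6]
opening: 0.003
```

```bash
python3 - <<'E'
from h import *
plan(.044,.09)
snap('side','side13');snap('scene','scene13');balls('side13');balls('scene13')
E
```

```text
now X,t,tipz 0.0438 -0.0451 0.0969 F [ 0.3  0.8 -0.6]
d [0.0003 0.0003 0.0069] r [-0.     0.002  0.001]
side13 [345. 181.] 10 X 0.0346 z 0.1192 t -0.0336 ang 53.8
side13 [355. 185.] 55 X 0.0364 z 0.1177 t -0.058 ang 51.5
side13 [337. 192.] 47 X -0.0064 z 0.1216 t -0.0483 ang 97.3
side13 [351. 197.] 35 X 0.0411 z 0.0798 t -0.049 ang 10.8
side13 [323. 219.] 50 X -0.0488 z 0.0743 t -0.0487 ang 177.3
side13 [337. 222.] 36 X -0.0035 z 0.031 t -0.0488 ang -94.9
scene13 [286. 182.] 12 X 0.0036 z 0.1211 t -0.0494 ang 85.8
scene13 [280. 197.] 38 X 0.0508 z 0.1179 t -0.0567 ang 42.1
scene13 [291. 197.] 50 X 0.0505 z 0.1174 t -0.0364 ang 41.9
scene13 [286. 199.] 30 X 0.0547 z 0.1156 t -0.0466 ang 38.6
scene13 [287. 217.] 91 X 0.0466 z 0.0734 t -0.0466 ang 1.7
```

send_rows(
  commands=[
    {"dx":0.001,"dy":0,"dz":0.012,"rx":0,"ry":0,"rz":0},
    {"dx":0.001,"dy":0,"dz":0.015,"rx":0,"ry":0,"rz":0},
    {"dx":0.001,"dy":0,"dz":0.018,"rx":0,"ry":0,"rz":0},
    {"dx":0.001,"dy":0,"dz":0.021,"rx":0,"ry":0,"rz":0},
  ],
)

```text
time_s: 16.42
tool_pos: [0.5781, 0.0419, 0.0992]
orientation: [-0.0, 0.997, 0.076, -0.001]
wrist_force: [-3.2, 0.9, 8.3]
opening: -0.003
```

send_rows(
  commands=[
    {"dx":0,"dy":0,"dz":0.003,"rx":0,"ry":0,"rz":0},
    {"dx":0,"dy":0,"dz":0.006,"rx":0,"ry":0,"rz":0},
  ],
)

```text
time_s: 16.68
tool_pos: [0.5785, 0.042, 0.0946]
orientation: [-0.0, 0.997, 0.076, -0.001]
wrist_force: [-3.5, 1.1, 9.7]
opening: -0.003
```

send_rows(
  commands=[
    {"dx":0,"dy":0,"dz":0.001,"rx":0,"ry":0,"rz":0},
    {"dx":0,"dy":0,"dz":0.002,"rx":0,"ry":0,"rz":0},
    {"dx":0,"dy":0,"dz":0.003,"rx":0,"ry":0,"rz":0},
  ],
)

```text
time_s: 17.05
tool_pos: [0.5786, 0.0421, 0.0929]
orientation: [-0.0, 0.997, 0.076, -0.001]
wrist_force: [-4.0, 0.3, 9.6]
opening: -0.002
```

send_rows(
  commands=[
    {"dx":0,"dy":0,"dz":0.0015,"rx":0,"ry":0,"rz":0},
    {"dx":0,"dy":0,"dz":0.003,"rx":0,"ry":0,"rz":0},
    {"dx":0,"dy":0,"dz":0.0035,"rx":0,"ry":0,"rz":0},
  ],
)

```text
time_s: 17.42
tool_pos: [0.5786, 0.0421, 0.0908]
orientation: [-0.0, 0.997, 0.076, -0.002]
wrist_force: [-5.6, -0.2, 10.2]
opening: 0.003
```

The torque comes to about 0.43 N m and rose steadily from 0.25, which is close to a 95–100 N clamp. I'll let go and check.

send_rows(
  commands=[
    {"dx":0,"dy":0,"dz":-0.006,"rx":0,"ry":0,"rz":0},
    {"dx":0.005,"dy":0,"dz":-0.03,"rx":0,"ry":0,"rz":0},
    {"dx":0.02,"dy":0,"dz":-0.085,"rx":0,"ry":0,"rz":0},
    {"dx":0.02,"dy":0.05,"dz":-0.13,"rx":0,"ry":0,"rz":0},
    {"dx":0.02,"dy":0.1,"dz":-0.15,"rx":0,"ry":0,"rz":0},
    {"dx":0.02,"dy":0.1,"dz":-0.15,"rx":0,"ry":0,"rz":0},
    {"dx":0.02,"dy":0.1,"dz":-0.15,"rx":0,"ry":0,"rz":0},
  ],
)

```text
time_s: 18.3
tool_pos: [0.6134, -0.0536, 0.2395]
orientation: [-0.001, 0.997, 0.076, -0.002]
wrist_force: [0.6, 0.7, -1.5]
opening: 0.0
```

```bash
python3 - <<'E'
from h import *
for n in('scene','side'): snap(n,n+'14');balls(n+'14')
b=cv2.imread('pics/scene14.png')[150:250,230:390];a=cv2.imread('pics/side14.png')[130:230,270:430]
cv2.imwrite('pics/crop14.png',np.vstack([cv2.resize(b,(480,300),interpolation=cv2.INTER_CUBIC),cv2.resize(a,(480,300),interpolation=cv2.INTER_CUBIC)]))
for n in ('scene0','scene8','scene14'):
    d=load(n);W=cloud(d);C=d['color'].astype(int)
    red=(C[...,0]>130)&(C[...,1]<60)&(C[...,2]<60);P=W[red];P=P[(P[:,2]>.085)&(P[:,2]<.11)];t=P[:,:2]@EY
    print(n,len(P),'slope',np.polyfit(t,P[:,2],1)[0].round(3),P[:,2].max().round(4))
o=get_obs();print(o['wrist_force'],o['tool_pos'])
E
```

```text
scene14 [287. 186.] 64 X 0.0151 z 0.118 t -0.0458 ang 71.8
scene14 [287. 218.] 67 X 0.048 z 0.064 t -0.0452 ang -9.5
side14 [341. 190.] 43 X 0.0057 z 0.1199 t -0.0481 ang 83.2
side14 [351. 201.] 32 X 0.0413 z 0.0675 t -0.0491 ang -6.2
side14 [323. 215.] 49 X -0.0482 z 0.0872 t -0.0487 ang 162.5
side14 [334. 225.] 38 X -0.0149 z 0.0325 t -0.0491 ang -110.7
scene0 85 slope -0.163 0.1015
scene8 80 slope -0.11 0.0998
scene14 98 slope -0.265 0.1054
[ 0.09478235  0.02398641 -0.25615633] [ 0.61310213 -0.05270417  0.23885479]
```

View pics/crop14.png

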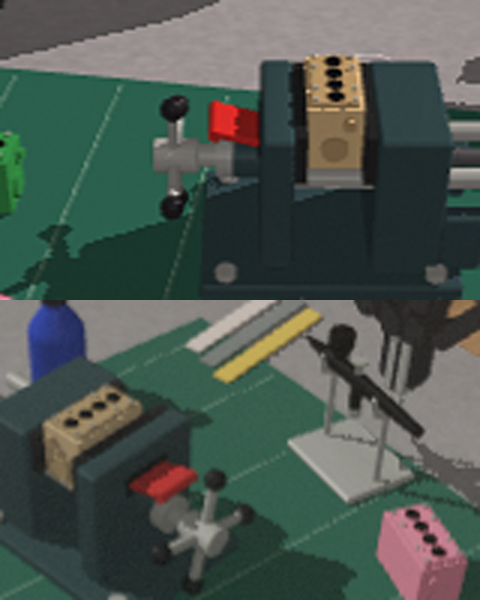

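The lever is now fully up (slope 0.265). The last few torque readings were rather flat, so I'll do one gentle feel check of the handle.

```bash
python3 - <<'E'
from h import *
plan(.044,.09)
E
```

```text
now X,t,tipz 0.0659 -0.1438 0.2169 F [ 0.1  0.  -0.3]
d [-0.0208 -0.0982  0.1272] r [-0.002  0.006  0.003]
```

send_rows(
  commands=[
    {"dx":-0.021,"dy":-0.05,"dz":0.0,"rx":0,"ry":0.006,"rz":0},
    {"dx":-0.021,"dy":-0.098,"dz":0.03,"rx":0,"ry":0.006,"rz":0},
    {"dx":-0.021,"dy":-0.098,"dz":0.075,"rx":0,"ry":0.006,"rz":0},
    {"dx":-0.021,"dy":-0.098,"dz":0.115,"rx":0,"ry":0.006,"rz":0},
    {"dx":-0.021,"dy":-0.098,"dz":0.135,"rx":0,"ry":0.006,"rz":0},
    {"dx":-0.021,"dy":-0.098,"dz":0.14,"rx":0,"ry":0.006,"rz":0},
    {"dx":-0.021,"dy":-0.098,"dz":0.14,"rx":0,"ry":0.006,"rz":0},
  ],
)

```text
time_s: 19.27
tool_pos: [0.5773, 0.0412, 0.1001]
orientation: [-0.001, 0.997, 0.076, 0.001]
wrist_force: [-0.0, 0.6, 0.5]
opening: 0.002
```

send_rows(
  commands=[
    {"dx":0.001,"dy":0,"dz":0.004,"rx":0,"ry":0,"rz":0},
    {"dx":0.001,"dy":0,"dz":0.007,"rx":0,"ry":0,"rz":0},
    {"dx":0.001,"dy":0,"dz":0.007,"rx":0,"ry":0,"rz":0},
  ],
)

```text
time_s: 19.65
tool_pos: [0.5784, 0.0413, 0.0933]
orientation: [-0.001, 0.997, 0.076, 0.001]
wrist_force: [-0.0, -1.2, 0.4]
opening: -0.002
```

send_rows(
  commands=[
    {"dx":0,"dy":0,"dz":0.0015,"rx":0,"ry":0,"rz":0},
    {"dx":0,"dy":0,"dz":0.0015,"rx":0,"ry":0,"rz":0},
  ],
)

```text
time_s: 19.9
tool_pos: [0.5784, 0.0413, 0.0917]
orientation: [-0.001, 0.997, 0.076, 0.001]
wrist_force: [0.1, 0.4, 0.1]
opening: -0.0
```

send_rows(
  commands=[
    {"dx":0,"dy":0,"dz":0.0015,"rx":0,"ry":0,"rz":0},
    {"dx":0,"dy":0,"dz":0.0015,"rx":0,"ry":0,"rz":0},
  ],
)

```text
time_s: 20.15
tool_pos: [0.5786, 0.0413, 0.0912]
orientation: [-0.001, 0.997, 0.076, 0.001]
wrist_force: [-2.4, -0.1, 5.6]
opening: -0.001
```

send_rows(
  commands=[
    {"dx":0,"dy":0,"dz":0.0015,"rx":0,"ry":0,"rz":0},
    {"dx":0,"dy":0,"dz":0.0015,"rx":0,"ry":0,"rz":0},
  ],
)

```text
time_s: 20.4
tool_pos: [0.5787, 0.0413, 0.091]
orientation: [-0.001, 0.997, 0.076, 0.001]
wrist_force: [-3.3, -0.6, 7.2]
opening: -0.0
```

send_rows(
  commands=[
    {"dx":0,"dy":0,"dz":0.002,"rx":0,"ry":0,"rz":0},
    {"dx":0,"dy":0,"dz":0.002,"rx":0,"ry":0,"rz":0},
  ],
)

```text
time_s: 20.65
tool_pos: [0.5788, 0.0414, 0.0907]
orientation: [-0.001, 0.997, 0.076, 0.0]
wrist_force: [-6.3, 0.8, 8.1]
opening: 0.001
```

send_rows(
  commands=[
    {"dx":-0.001,"dy":0,"dz":0.0025,"rx":0,"ry":0,"rz":0},
    {"dx":-0.001,"dy":0,"dz":0.0035,"rx":0,"ry":0,"rz":0},
  ],
)

```text
time_s: 20.9
tool_pos: [0.5786, 0.0413, 0.0896]
orientation: [-0.001, 0.997, 0.076, 0.001]
wrist_force: [-4.3, 0.4, 11.9]
opening: -0.001
```

send_rows(
  commands=[
    {"dx":0,"dy":0,"dz":-0.006,"rx":0,"ry":0,"rz":0},
    {"dx":0.005,"dy":0,"dz":-0.03,"rx":0,"ry":0,"rz":0},
    {"dx":0.02,"dy":0,"dz":-0.085,"rx":0,"ry":0,"rz":0},
    {"dx":0.02,"dy":0.05,"dz":-0.13,"rx":0,"ry":0,"rz":0},
    {"dx":0.02,"dy":0.1,"dz":-0.15,"rx":0,"ry":0,"rz":0},
    {"dx":0.02,"dy":0.1,"dz":-0.15,"rx":0,"ry":0,"rz":0},
    {"dx":0.02,"dy":0.1,"dz":-0.15,"rx":0,"ry":0,"rz":0},
    {"dx":0.02,"dy":0.1,"dz":-0.15,"rx":0,"ry":0,"rz":0},
  ],
)

```text
time_s: 21.9
tool_pos: [0.6126, -0.0537, 0.2378]
orientation: [-0.001, 0.997, 0.077, -0.0]
wrist_force: [-0.1, -0.6, -0.3]
opening: -0.002
```

```bash
python3 - <<'E'
from h import *
for n in('scene','side'): snap(n,n+'15');balls(n+'15')
d=load('scene15');W=cloud(d);C=d['color'].astype(int)
red=(C[...,0]>130)&(C[...,1]<60)&(C[...,2]<60);P=W[red];P=P[(P[:,2]>.085)&(P[:,2]<.11)]
print('slope',np.polyfit(P[:,:2]@EY,P[:,2],1)[0])
a=cv2.imread('pics/scene15.png')
cv2.imwrite('pics/crop15.png',np.vstack([a[130:330,180:500],cv2.imread('pics/side15.png')[100:300,190:510]]))
E
```

```text
scene15 [287. 186.] 71 X 0.0159 z 0.1165 t -0.0457 ang 70.3
scene15 [287. 218.] 66 X 0.0479 z 0.0623 t -0.0453 ang -11.4
side15 [342. 190.] 46 X 0.007 z 0.1209 t -0.0481 ang 81.8
side15 [351. 202.] 31 X 0.0403 z 0.0659 t -0.049 ang -8.7
side15 [323. 214.] 50 X -0.0471 z 0.0882 t -0.0486 ang 161.0
side15 [333. 225.] 37 X -0.0167 z 0.0334 t -0.0488 ang -113.4
slope -0.2554820863324219
```

View pics/crop15.png

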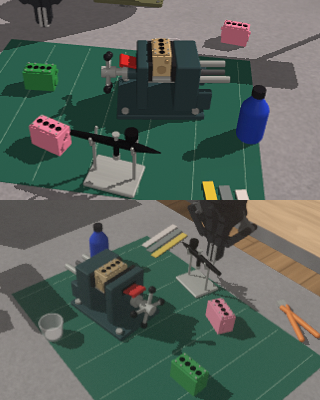

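The block stands upright between both jaws at (160,60) in the upper picture. The lever is up, the handle has stayed where I left it, the bystanders are in place and the arm is clear.

```bash
python3 -c "
from bench import hand_in;print(hand_in())"
```

```text
the job is handed in; nothing more can be done
None
```

The block is clamped upright between both jaws, the lever is up, and I have handed the job in at about 22 s; no verdict is given.

**What I did:** I pressed the red lever fully down with the fingers shut and slid the jaw up. I stopped at about 14 N of push on the fingers, with the block against both jaws. Then I let the lever up and turned the handle clockwise in two strokes on the balls.

**Last checks:**
- **Lever:** its measured slope is about 0.26, which means fully up.
- **Handle:** it stayed where I left it. It held against 8 N on the ball and moved again only at about 12 N, roughly 0.45–0.5 N m. By the given figures that is a clamp of about 100–125 N; there was no direct force reading.
- **Surroundings:** the block stands upright, the airbrush, paint cup and thinner bottle look unmoved, and the arm touches nothing.

**What disagreed:**
- On the second stroke the tip slid onto the outer side of a ball, so I lifted and recentred it.
- Three torque readings in a row were flat at about 0.43 N m, so I made the extra feel check. It tightened the screw by about 2° more.
- The scene and side cameras differed by a few millimetres on the ball positions.

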